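# Reset the tripped cut-out of a tea warming plate through its blind service slit

### The arm

A 7-joint arm with a two-finger parallel gripper is mounted at the origin on the work surface. World frame = base frame: x ahead of the robot, y to its left, z up, the work surface at z = 0. Lengths are in m, angles in rad, forces in N, time in s.
With the tool pointing down it reaches from about 0.425 to 0.925 m from the base axis. Payload 6.8 kg.
Tool frame: the origin (TCP) lies on the front face of the gripper's body, between the roots of the fingers; the fingertips stand 73 mm ahead of it and the grasp point (between the pads) lies 54 mm ahead of it (env.nose_length is the distance from the TCP to the fingertips, in m); z points along the fingers, y is the direction in which the jaws open and shut (so a half turn about z gives the same grasp; the last joint's range is limited). The gripper opens to 85 mm and grips with 20 to 120 N. Pads are 22 mm wide; open, the fingers measure 114 mm over their backs; the gripper's body (76 mm by 85 mm) begins 54 mm behind the grasp point. The pads swing forward as they close: fully open they stand 13 mm farther back than shut.
Start: joints at [1.148, 0.477, 0.022, 1.555, -0.011, 1.109, -0.083], TCP at [0.209, -0.642, 0.304] pointing down, gripper open.
Joint ranges: [-2.96, 2.96], [-0.34, 2.1], [-1.41, 1.46], [0.24, 2.44], [-1.37, 4.51], [0.17, 1.92], [-2.96, 2.96]. Speed limits (rad/s): [2.39, 2.39, 3.14, 3.14, 3.14, 3.14, 3.14].

### API

Orientations are given as a unit quaternion [w, x, y, z].
In Python, from cell import env, kin, camera, calibration, job gives the robot as it stands. The module is installed in compiled form; this text tells all that it offers. Calls block until the motion is done:
- env.reach(position, orientation): joint-space move of the TCP to a pose.
- env.movel(position, velocity=0.15, rot=None, stop_force=None): straight line of the TCP; rot=None keeps the orientation; velocity is the mean speed in m/s. With stop_force (N) it stops when the force on the tool has changed by that much, and returns True; else False.
- env.goto_joints(angles): joint-space move.
- env.grip(opening, f_grip=None): finger opening in m; f_grip is the grip in N (None keeps the last); returns when the fingers have stopped.
- env.dwell(seconds).
- kin.inverse_kinematics(position, orientation): joint angles nearest the present ones, or None.
- env.get_state(): the state.
- camera(name): name is "side" or "top" or "wrist"; returns (picture, depth): 384x512x3 uint8, blue, green, red; 384x512 float32, m along the optical axis (not along the pixel's ray), 0 where there is no reading.
- calibration(name): a dict with "fx", "fy", "cx", "cy" (pixels), "k1" (the pictures are not rectified: a ray, as slopes to the right and down, at radius r is drawn at 1 + k1 r^2 times it, then the intrinsics apply), "rvec" (rotation vector, rad) and "tvec" (3), from world to camera coordinates, as OpenCV has them. Camera axes: x right, y down, z forward; pixel columns grow to the right and rows downward; lengths in m; the calibration is good to about 2 mm. A picture is of the moment at which its call begins: read the wrist's pose just before it. calibration takes no time and is no camera call; for the wrist camera it gives the pose at the moment of the call.
A pose or a line that the arm cannot do raises env.PlanningError and nothing moves.
- job.job_done(): hands the job in, once; it reports no verdict.
The state is a dict: "time": time; "qpos": joint angles; "joint_velocities": joint speeds; "joint_torque": joint torques, N m; "tcp_pos": TCP position; "orientation": TCP orientation; "force": force on the tool from outside, world axes, zero at the start; "torque": the same for the moment, N m; "opening": finger opening in m.
Only numpy, scipy, OpenCV 4.12 (cv2) and the standard library are available. Lean on these libraries where they do the work, as an engineer would, in place of code of your own. Each camera call takes 0.05 s, during which the arm holds its last target. There are 200 camera calls.

### The job

The warming plate's safety cut-out has tripped. Take the blue-handled rod from its wooden rest, feel with its tip along the wall inside the slit for the hidden hole, push the rod in until the reset button is fully pressed (it stays in), then lay the rod back in the forks of its rest. Leave the glass jug, the jar, the mug and the tin where they stand.

Things in the scene. Friction and masses are not known exactly. Their poses are not given: they have to be found in the camera images.
- warmer: Fixed steel warming plate, 200 x 240 x 100 mm (x, y, z); its round black hot plate (150 mm across, 3 mm high) carries the jug. A black hood, 130 mm wide, stands out 20 mm over the slit, 79 to 83 mm above the table. Origin: centre of its underside, at table height; x points from the slit side (nearest the robot) to the control side, z up.
- slit (a point): Centre of the mouth of the service slit, 100 mm before the warmer's origin (local x = -100 mm), 65 mm above the table; axes as the warmer's: +x points into the slit. The slit is a level opening 100 mm wide (y), 20 mm high, 15 mm deep, with a flat upright wall at its back. One hole in that wall, 14 mm wide (y), as high as the slit: its middle is anywhere within 32 mm of the slit's middle in y.
- reset_button (a joint): Black button inside the hidden hole, its face 15 to 17 mm behind the wall (30 to 32 mm from the slit's mouth) at the start; the hole leads straight on along the slit's x. Value: travel inwards in m, 0 to 0.002 at the start (tripped), 0.010 fully pressed against its stop. Yields at about 4 N, has no spring and stays where it is pushed.
- rest: Fixed wooden rest: board 150 x 70 x 10 mm and two forks, 8 mm thick, 55 mm either side of its middle along x, 90 mm high, flared on top; notches 12 mm wide at +x (shank), 22 mm at -x (handle). Origin: centre of the board's underside, on the table. A rod at rest lies level along x, axis 65 mm above the table, grip point over the origin (within 6 mm), tip to +x.
- rod_mid (a point): Grip point of the rod, on its axis, near the centre of mass; x points along the rod to its tip. Blue square handle 16 x 16 mm from 105 mm behind this point to 25 mm before it, then a dark round steel shank 8 mm thick with a ball end, its tip 125 mm from this point. Mass 70 to 140 g.
- rod_tip (a point): The very end of the rod's shank, 125 mm from rod_mid along the rod's x.
- jug: Glass jug on the hot plate, 110 mm wide and 150 mm high with a handle, bystander. Origin: centre of its underside.
- jar: Closed amber glass jar with a red lid, 80 mm wide, 130 mm high, bystander. Origin: centre of its underside.
- mug: White mug, 80 mm wide, 90 mm high, bystander. Origin: centre of its underside.
- tin: Green tea tin, 74 mm wide, 110 mm high, bystander. Origin: centre of its underside.
Things that resemble listed ones, but are neither listed nor needed, are in the scene too. Of the things shaped like the part that bears rod_mid, the blue one is meant. Leave any turquoise look-alike of the rest alone.

How it is judged:
On the way, in this order (a step that is already met when the one before it is completed fails the run):
1. the rod is taken out of its rest (distance between rod_mid and rest above 0.11 m), for 0.1 s.
2. the rod's tip stands in the hidden hole and has pressed the reset button (value of joint reset_button above 0.0075 m and x of rod_tip in the frame of slit above 0.031 m), for 0.1 s.
At the end, for the whole second after the job is handed in: The reset button is pressed in by more than 7.5 mm of its 10 mm; the rod lies still in both forks of its rest: grip point within 22 mm along and 8 mm across of the rest's middle, 59 to 71 mm above the table, within 0.12 rad of the rest's direction (value of joint reset_button above 0.0075 m and x of rod_mid in the frame of rest between -0.022 and 0.022 m and y of rod_mid in the frame of rest between -0.008 and 0.008 m and z of rod_mid in the frame of rest between 0.059 and 0.071 m and angle between the x axis of rod_mid and the x axis of rest, either way round below 0.12 rad and linear speed of rod below 0.02 m/s); the robot touches nothing.
It fails at once if the jug, the jar, the mug or the tin is moved by more than 20 mm (distance of any of jug, jar, mug, tin from where it was at the start of the episode above 0.02 m).
It also fails if it takes over 72 s, if anything falls off the work surface, if the arm or the gripper's body presses on something with over 40 N, if the wrist force passes 120 N, or if a joint passes its speed limit or range.

## Working session

There is one attempt and no reset: what is moved stays moved. The work goes in short steps, each a Python script; the robot and the scene stay as the last script left them, time stands still between calls to the robot, and variables do not carry over. Pictures are saved under pics/ and viewed, about 8 in all and at most 12, crops included, and the job is handed in when it is done.

```bash
mkdir -p pics
cat > h.py <<'E'
import numpy as np, cv2
from cell import env, kin, camera, calibration, job
from scipy.spatial.transform import Rotation as R
def cloud(name):
    c=calibration(name); img,d=camera(name)
    K=np.array([[c['fx'],0,c['cx']],[0,c['fy'],c['cy']],[0,0,1.]])
    v,u=np.mgrid[0:384,0:512]
    p=cv2.undistortPoints(np.stack([u,v],-1).reshape(-1,1,2).astype(np.float64),K,np.array([c['k1'],0,0,0,0])).reshape(384,512,2)
    P=np.concatenate([p*d[...,None],d[...,None]],-1)
    Rm=cv2.Rodrigues(np.array(c['rvec'],float))[0]
    W=(P-np.array(c['tvec']).reshape(3))@Rm
    W[d==0]=np.nan
    return img,W
E
python3 - <<'E'
from h import *
s=env.get_state();print(s['time'],s['tcp_pos'],s['orientation'],s['opening'])
for n in('top','side'):
    i,W=cloud(n); np.savez(n+'.npz',i=i,W=W)
    cv2.imwrite(f'pics/{n}.png',cv2.resize(i,(800,600),interpolation=cv2.INTER_CUBIC))
E
```

```text
0.0 [ 0.20883008 -0.64138924  0.30291825] [-8.93707625e-04  9.87640119e-01  1.56735926e-01 -2.13442793e-04] 0.08552999617254256
```

View pics/top.png

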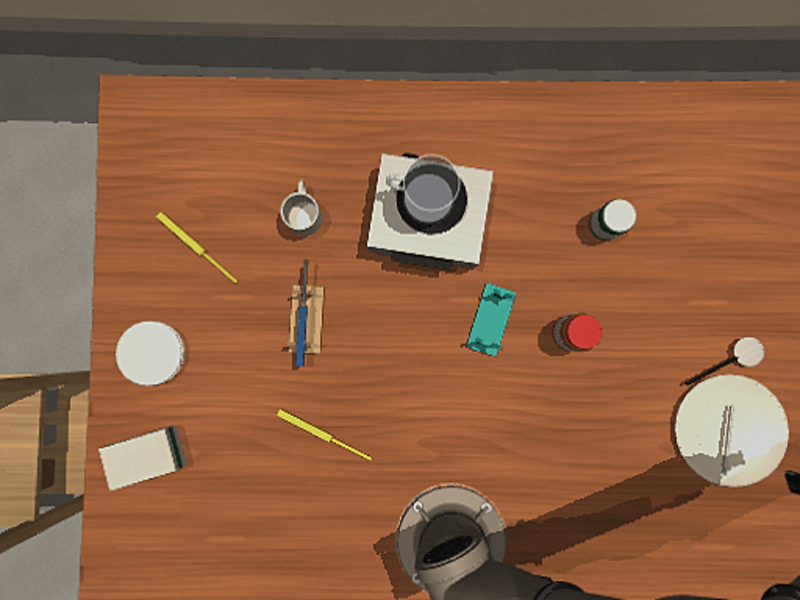

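View pics/side.png

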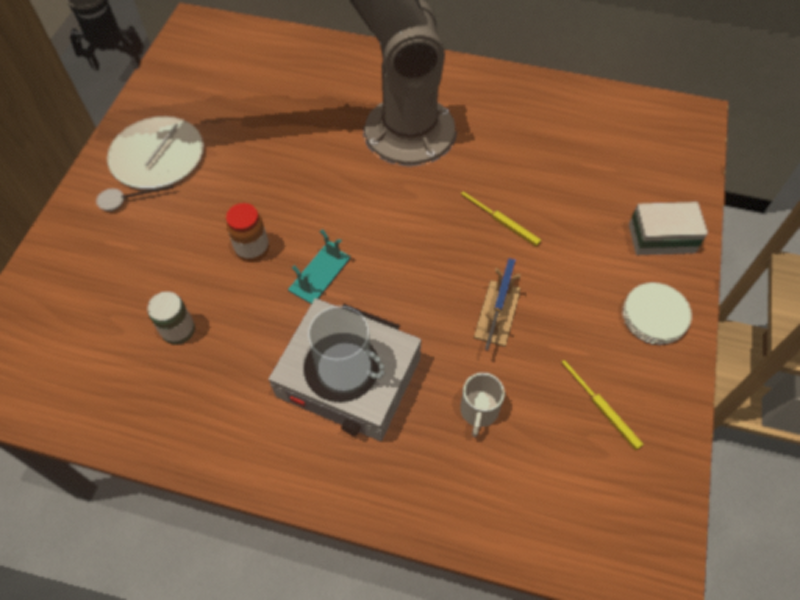

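Seen at 800x600, top view. Rods: blue-handled in the wooden rest at (302,330), yellow at (195,245) and (325,435); the blue one is meant. Rests: wooden at (308,320), turquoise at (491,320); the wooden one is meant. The warmer is at (430,210) with its slit and hood on the robot's side, and the mug is at (300,212).

Run:
```python
from h import *
for n in('top','side'):
    z=np.load(n+'.npz');i=z['i'].astype(int);W=z['W'];b,g,r=i[...,0],i[...,1],i[...,2]
    x,y,zz=W[...,0],W[...,1],W[...,2]
    m=(b>r+50)&(b>g+30)&(zz>.03)&(zz<.12)
    P=W[m];c=P.mean(0);d=np.linalg.svd(P-c,full_matrices=False)[2][0];t=(P-c)@d
    print(n,'blue',len(P),c,d,t.min(),t.max(),'zmax',np.percentile(P[:,2],[5,50,95]), 'ends',c+d*t.min(),c+d*t.max())
    u0,v0=(430,210) if n=='top' else (345,375)
    near=np.zeros(m.shape,bool); near[int((v0-90)*.64):int((v0+90)*.64),int((u0-100)*.64):int((u0+100)*.64)]=1
    w=near&(zz>.09)&(zz<.108)
    rect=cv2.minAreaRect((W[w][:,:2]).astype(np.float32)*1000);print('warmer',w.sum(),rect,np.median(zz[w]));print(cv2.boxPoints(rect))
    h=near&(zz>.074)&(zz<.088)&(b+g+r<150);print('hood',h.sum(),cv2.minAreaRect(W[h][:,:2].astype(np.float32)*1000),np.median(zz[h]))
    # rest board
    u0,v0=(308,320) if n=='top' else (498,312)
    near[:]=0; near[int((v0-60)*.64):int((v0+60)*.64),int((u0-40)*.64):int((u0+40)*.64)]=1
    w=near&(zz>.006)&(zz<.014);
    rect=cv2.minAreaRect((W[w][:,:2]).astype(np.float32)*1000);print('board',w.sum(),rect)
t=cv2.imread('pics/top.png');z=np.load('top.npz')['i'];a=cv2.resize(z[150:250,165:235],(420,600),interpolation=cv2.INTER_CUBIC)
cv2.imwrite('pics/crop1.png',a)
```

```text
top blue 163 [0.44036889 0.32642332 0.07154079] [-9.99095026e-01  4.25333973e-02  1.98503630e-04] -0.061854372732110134 0.06151423760693169 zmax [0.06559375 0.07156563 0.07698569] ends [0.50216729 0.32379245 0.07152852] [0.37891033 0.32903973 0.071553  ]
warmer 3445 ((684.800537109375, 38.17413330078125), (283.889892578125, 253.2628631591797), 81.6998519897461) 0.09887606910899292
[[ 539.0045    -84.00364 ]
 [ 789.6146   -120.564354]
 [ 830.59656   160.3519  ]
 [ 579.98645   196.91263 ]]
hood 259 ((598.8035278320312, 43.863128662109375), (293.00921630859375, 46.32145690917969), 72.86585235595703) 0.08082882070926553
board 436 ((481.79150390625, 324.7865295410156), (250.3544464111328, 171.80184936523438), 0.19980405271053314)
side blue 57 [0.44440511 0.32678453 0.07284337] [ 0.99917262 -0.03790472 -0.01474137] -0.05617645532084054 0.054861660642714964 zmax [0.06707218 0.07256449 0.07874205] ends [0.38827513 0.32891388 0.07367148] [0.49922138 0.32470501 0.07203463]
warmer 2835 ((707.4033813476562, 56.7308349609375), (241.56297302246094, 216.70184326171875), 81.45149993896484) 0.1003020043300192
[[582.3025   -46.60283 ]
 [796.5968   -78.814804]
 [832.5043   160.0645  ]
 [618.20996  192.27647 ]]
hood 18 ((605.871826171875, 95.65135192871094), (66.80709075927734, 5.384077072143555), 83.4813003540039) 0.08261168319217635
board 505 ((471.8932800292969, 323.5047607421875), (298.9353942871094, 172.38571166992188), 13.026693344116211)
```

View pics/crop1.png

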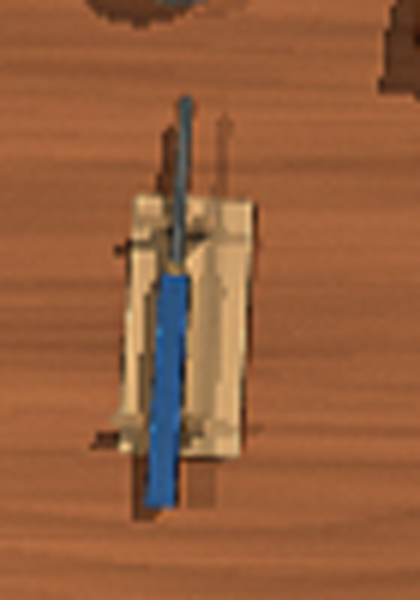

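The crop confirms the blue rod in the wooden rest, with its tip up (+x) and handle down. I'll refine the warmer pose from colour and plane points.

Run:
```python
from h import *
for n in('top','side'):
    z=np.load(n+'.npz');i=z['i'].astype(int);W=z['W'];s=i.sum(-1);sat=i.max(-1)-i.min(-1)
    zz=W[...,2]
    near=(abs(W[...,0]-.7)<.2)&(abs(W[...,1]-.05)<.2)
    w=near&(abs(zz-.1)<.006)&(s>330)&(sat<60)
    k=cv2.morphologyEx(w.astype(np.uint8),cv2.MORPH_OPEN,np.ones((3,3),np.uint8))
    nl,l,st,_=cv2.connectedComponentsWithStats(k); j=1+st[1:,4].argmax()
    P=W[l==j][:,:2];rect=cv2.minAreaRect(P.astype(np.float32)*1000);print(n,rect)
    for yaw in (rect[2]-90,):
        c,sn=np.cos(np.radians(yaw)),np.sin(np.radians(yaw));Q=P@np.array([[c,-sn],[sn,c]])
        q=np.percentile(Q,[.5,99.5],axis=0);ctr=q.mean(0)@np.array([[c,sn],[-sn,c]]);print(yaw,q[1]-q[0],ctr, ctr-.1*np.array([c,sn]))
    h=near&(abs(zz-.081)<.006)&(s<180)&(W[...,0]<.64)
    print('hood',h.sum(),np.median(W[h],0),np.percentile(W[h],[5,95],axis=0))
    wd=(i[...,2]>190)&(i[...,1]>140)&(abs(W[...,0]-.48)<.11)&(abs(W[...,1]-.325)<.06)&(zz<.014)
    print('board',wd.sum(),cv2.minAreaRect(W[wd][:,:2].astype(np.float32)*1000))
```

```text
top ((673.7258911132812, 124.13893127441406), (115.84154510498047, 102.9280776977539), 80.88075256347656)
-9.119247436523438 [0.100468   0.11120393] [0.67260555 0.12454613] [0.57386948 0.14039511]
hood 256 [0.60263454 0.07399544 0.08077802] [[0.5889211  0.00981789 0.07600478]
 [0.62056865 0.1350216  0.08572975]]
board 242 ((478.43719482421875, 325.2208557128906), (67.82428741455078, 144.99354553222656), 87.58696746826172)
side ((710.4273071289062, -41.850013732910156), (214.8894500732422, 91.26074981689453), 10.511672019958496)
-79.4883279800415 [0.08859935 0.21088748] [ 0.71106163 -0.04108789] [0.69281805 0.05723389]
hood 43 [0.60413854 0.09540843 0.08213053] [[0.59849778 0.06027958 0.07761249]
 [0.61023587 0.12963714 0.08639834]]
board 35 ((467.4543762207031, 325.6243591308594), (59.824153900146484, 105.3277587890625), 87.3206558227539)
```

```bash
cat >> h.py <<'E'
def q(yaw_deg):
    x=(R.from_euler('z',yaw_deg+180,degrees=True)*R.from_euler('x',180,degrees=True)).as_quat(); return [x[3],x[0],x[1],x[2]]
MID=np.array([.4795,.3247,.065]); YR=-2.4; UP=np.array([0,0,.054])
YW=-8.5; S=np.array([.614,.0715,.065]); EX=np.array([np.cos(np.radians(YW)),np.sin(np.radians(YW)),0]); EY=np.array([-EX[1],EX[0],0])
def mid_for(tx,ty): return S+EX*(tx-.125)+EY*ty   # grip point for tip at slit-frame (tx,ty)
E
python3 - <<'E'
from h import *
print(kin.inverse_kinematics(MID+UP,q(YR)),kin.inverse_kinematics(mid_for(-.04,0)+UP,q(YW)),kin.inverse_kinematics(mid_for(.04,0)+UP,q(YW)))
env.reach(MID+UP+[0,0,.10],q(YR))
i,W=cloud('wrist');np.savez('wrist.npz',i=i,W=W)
cv2.imwrite('pics/w1.png',i);s=env.get_state();print(s['time'],s['tcp_pos'],s['force'])
b,g,r=[i[...,k].astype(int) for k in range(3)]
m=(b>r+50)&(b>g+30)&(W[...,2]>.05)&(W[...,2]<.09)
P=W[m];print(len(P));rc=cv2.minAreaRect(P[:,:2].astype(np.float32)*1000);print(rc,np.median(P,0),P.min(0),P.max(0))
E
```

```text
[-0.07675204  0.72226631 -0.85116418  1.88203663  0.70795153  0.8703391
  0.23995374] [ 0.37228948  0.57535135 -0.87921588  2.15348808  0.68827203  0.72055795
  0.44917715] [ 0.2515796   0.6003099  -0.67189679  1.99061659  0.55017598  0.73764632
  0.66713916]
3.6583 [0.47997866 0.32410687 0.21891595] [ 0.98777014  0.67819157 -0.02535795]
3645
((440.1080322265625, 326.00146484375), (15.580724716186523, 129.01231384277344), 87.46366882324219) [0.42506706 0.3264369  0.07318914] [0.37553109 0.31630819 0.07074872] [0.50466946 0.33601769 0.07554748]
```

View pics/w1.png

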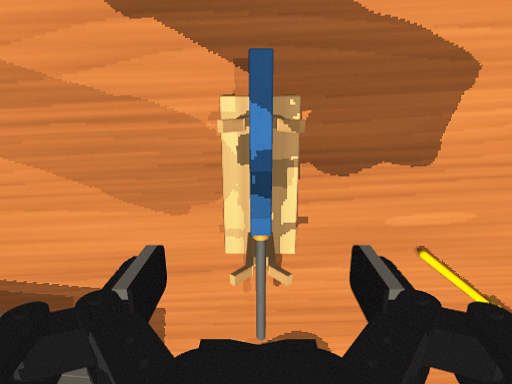

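The wrist picture shows the blue handle centred between the open fingers (x≈261, rows 48–237). Its centre is (0.440, 0.326), so the grip point is (0.480, 0.3243) at yaw -2.5°. Next I grip, lift and go in front of the slit.

```bash
sed -i 's/^MID=.*/MID=np.array([.4801,.3243,.065]); YR=-2.54; UP=np.array([0,0,.054])/' h.py
python3 - <<'E'
from h import *
def st(t):
    s=env.get_state();print(t,round(s['time'],2),np.round(s['tcp_pos'],4),np.round(s['force'],2),round(s['opening'],4))
env.movel(MID+UP,velocity=.12,rot=q(YR));st('down')
env.grip(.0,f_grip=60);st('grip')
env.movel(MID+UP+[0,0,.12],velocity=.15);st('lift')
env.reach(mid_for(-.045,0)+UP+[0,0,.08],q(YW));st('above')
env.movel(mid_for(-.045,0)+UP,velocity=.12);st('front')
for n in('top','side'):
    i,W=cloud(n);np.savez(n+'2.npz',i=i,W=W)
t=np.load('top2.npz')['i'][125:245,200:330];s=np.load('side2.npz')['i'][150:270,170:300]
cv2.imwrite('pics/c2.png',np.hstack([cv2.resize(a,(400,369),interpolation=cv2.INTER_CUBIC) for a in(t,s)]))
E
```

```text
down 4.64 [0.4804 0.3248 0.1197] [ 0.32 -0.91  0.64] 0.0852
grip 5.28 [0.4802 0.3245 0.1193] [-0.16 -1.34  2.62] 0.0148
lift 6.23 [0.4798 0.3236 0.238 ] [-0.25  0.83 -1.49] 0.0151
above 7.16 [0.4465 0.098  0.1994] [ 0.4   0.75 -1.31] 0.0147
front 7.97 [0.4462 0.0973 0.1194] [ 0.97 -0.08 -1.1 ] 0.0148
```

View pics/c2.png

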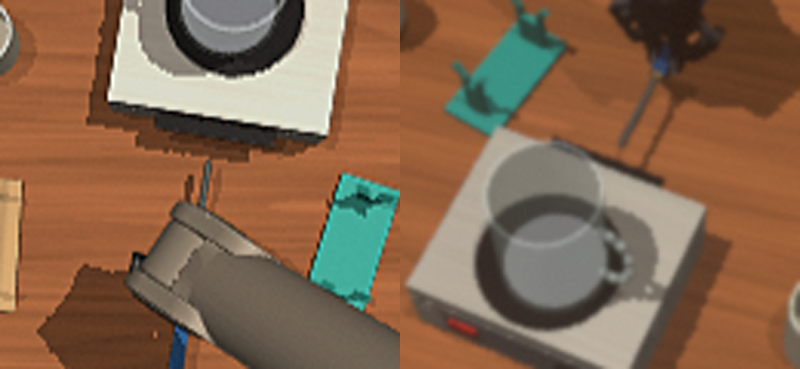

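In the crop (left: top, right: side), the tip at (209,163) lies about 45 mm before the front edge, whose middle is near (219,118). It is on the slit axis to within about 3 mm. Now I peck along the wall.

Run:
```python
from h import *
import json
def tip():
    s=env.get_state();p=np.array(s['tcp_pos'])-UP-S
    return p@EX+.125,p@EY,p[2],s['force'],s['time']
wall=None;log=[]
ys=[0]+[k*.0045*sg for k in range(1,9) for sg in(1,)]+[-k*.0045 for k in range(1,9)]
env.movel(mid_for(.002,0)+UP,velocity=.08,stop_force=8)
for y in ys:
    back=.002 if wall is None else wall-.004
    env.movel(mid_for(back,y)+UP,velocity=.05,stop_force=10)
    tgt=.032 if wall is None else wall+.009
    hit=env.movel(mid_for(tgt,y)+UP,velocity=.03,stop_force=5)
    t=tip();print(round(y*1e3,1),hit,np.round(np.array(t[:3])*1e3,1),np.round(t[3],1),round(t[4],1),flush=True)
    if not hit: break
    if wall is None: wall=t[0]
    if t[4]>42: break
    if t[0]>wall+.003: print('deeper')
    wall=min(wall,t[0]) if abs(t[0]-wall)<.003 else wall
    env.movel(mid_for(wall-.004,y)+UP,velocity=.05)
```

```text
0.0 True [14.5 -0.4 -0.8] [-0.5 -0.6 -2. ] 9.6
4.5 True [14.7  4.1 -0.8] [ 0.3  0.1 -0.5] 10.4
9.0 True [14.8  8.6 -0.8] [-0.5 -0.3 -1.9] 11.2
13.5 True [15.1 13.  -0.9] [-0.3  0.8 -1.4] 12.0
18.0 True [15.2 17.5 -0.8] [ 0.6 -0.3 -1.6] 12.8
22.5 True [15.4 22.  -0.8] [ 0.5 -0.4 -2. ] 13.7
27.0 True [15.6 26.5 -0.9] [-0.   0.4 -0.4] 14.5
31.5 True [15.8 31.  -0.8] [ 0.3  1.6 -1.1] 15.3
36.0 True [15.9 35.5 -0.8] [ 0.6  0.5 -0.8] 16.1
-4.5 True [16.1 -4.6 -0.8] [-0.4 -0.1 -2.2] 17.6
-9.0 True [16.4 -9.4 -0.7] [-0.5 -0.5 -2.1] 18.5
-13.5 False [ 23.7 -13.6  -0.1] [ 1.2 -0.1 -0.8] 19.6
```

The hole is at slit y ≈ -13.5 mm. The wall readings crept by about 0.15 mm per peck, so the rod slips slightly in the grip. I'll grip harder and press until it stops.

Run:
```python
from h import *
def tip():
    s=env.get_state();p=np.array(s['tcp_pos'])-UP-S
    print(np.round([(p@EX+.125)*1e3,p@EY*1e3,p[2]*1e3],1),np.round(s['force'],1),round(s['time'],1),s['opening'],flush=True)
env.grip(0,f_grip=110);tip()
for k in range(2):
    print(env.movel(mid_for(.052,-.0135)+UP,velocity=.03,stop_force=16));tip()
    env.dwell(.2);tip()
i,W=cloud('side');np.savez('side3.npz',i=i)
```

```text
[ 23.4 -13.6  -0. ] [ 0.8 -0.8 -1.9] 19.8 0.014191419823740824
True
[ 42.1 -13.8  -1.4] [-0.7  0.2  0.7] 20.5 0.014180853009416659
[ 42.  -14.   -1.5] [-0.4  0.9  0.6] 20.7 0.014001611741787058
True
[ 42.9 -13.9  -1.8] [-2.4  0.5  3.5] 21.0 0.013851280186450583
[ 42.8 -13.9  -1.9] [-2.6 -0.2  2.9] 21.2 0.013978683341746371
```

Run:
```python
from h import *
env.movel(mid_for(-.045,-.0135)+UP,velocity=.1)
env.movel(mid_for(-.045,-.0135)+UP+[0,0,.1],velocity=.15)
env.reach(MID+UP+[0,0,.12],q(YR))
env.dwell(.3)
s=env.get_state();print(s['time'],s['tcp_pos'],s['opening'])
i,W=cloud('wrist');cv2.imwrite('pics/w2.png',i)
b,g,r=[i[...,k].astype(int) for k in range(3)]
m=(b>r+50)&(b>g+30)&(W[...,2]>.12)&(W[...,2]<.25)
P=W[m];print(len(P),cv2.minAreaRect(P[:,:2].astype(np.float32)*1000),P.min(0),P.max(0))
A=np.c_[P[:,0],np.ones(len(P))];print('slope z',np.linalg.lstsq(A,P[:,2],rcond=None)[0],np.median(P[:,2]),'slope y',np.linalg.lstsq(A,P[:,1],rcond=None)[0])
```

```text
24.3417 [0.48060966 0.32303982 0.23892497] 0.014335068614055979
12389 ((440.5292663574219, 323.3670349121094), (15.545697212219238, 128.87843322753906), 87.3508071899414) [0.37596796 0.31297283 0.18997093] [0.50498707 0.33397261 0.19488932]
slope z [0.00052383 0.19239865] 0.19262340921772178 slope y [-0.04676804  0.34394745]
```

View pics/w2.png

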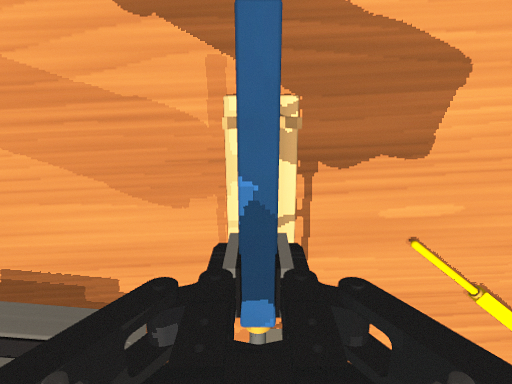

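The rod is level and still centred in the grip (slip under 1 mm), but sits about 2.5 mm low in y. I'll correct that and lower it.

Run:
```python
from h import *
def st(t):
    s=env.get_state();print(t,round(s['time'],2),np.round(s['tcp_pos'],4),np.round(s['force'],2),round(s['opening'],4),flush=True)
T=MID+UP+[0,.0025,0]
env.movel(T+[0,0,.05],velocity=.12);st('mid')
i,W=cloud('wrist');b,g,r=[i[...,k].astype(int) for k in range(3)]
m=(b>r+50)&(b>g+30)&(W[...,2]>.10)&(W[...,2]<.15);rc=cv2.minAreaRect(W[m][:,:2].astype(np.float32)*1000);print(rc)
dy=.3260-rc[0][1]/1000; T=T+[0,np.clip(dy,-.003,.003),0]; print('dy',dy)
print(env.movel(T+[0,0,.001],velocity=.05,stop_force=8));st('low')
```

```text
mid 25.12 [0.4802 0.3273 0.1694] [ 1.45  0.05 -0.95] 0.014
((440.0333251953125, 327.4776916503906), (15.628474235534668, 129.19442749023438), 87.34828186035156)
dy -0.0014776916503906334
False
low 26.31 [0.4802 0.3256 0.1203] [ 1.22  0.2  -1.99] 0.014
```

Run:
```python
from h import *
env.grip(.06);env.dwell(.2)
s=env.get_state();p=np.array(s['tcp_pos'])
env.movel(p+[0,0,.10],velocity=.12);env.dwell(.2)
s=env.get_state();print(s['time'],s['tcp_pos'],s['opening'])
i,W=cloud('wrist');cv2.imwrite('pics/w3.png',i)
b,g,r=[i[...,k].astype(int) for k in range(3)]
m=(b>r+50)&(b>g+30)&(W[...,2]>.05)&(W[...,2]<.09)
P=W[m];print(len(P),cv2.minAreaRect(P[:,:2].astype(np.float32)*1000),np.median(P,0))
A=np.c_[P[:,0],np.ones(len(P))];print('slope z',np.linalg.lstsq(A,P[:,2],rcond=None)[0])
```

```text
28.1917 [0.47985817 0.32508905 0.2192453 ] 0.05999997654996776
3706 ((440.1957702636719, 325.9613037109375), (15.073370933532715, 128.85679626464844), 87.00711822509766) [0.42682945 0.32642584 0.07318108]
slope z [0.00166324 0.07248122]
```

View pics/w3.png

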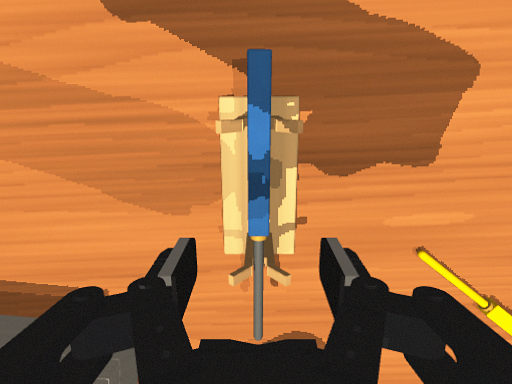

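```bash
python3 -c "
from h import *
job.job_done();print(env.get_state()['time'])"
```

```text
the job is handed in; nothing more can be done
the job is handed in; nothing more can be done
```

The reset button is pressed in and the blue rod is back in both forks of its wooden rest. I handed the job in at about 28 s; no verdict was reported.

- **Finding the hole:** I pecked along the wall inside the slit and the tip went in at about 13.5 mm to the -y side of the slit's middle.
- **Pressing the button:** I pushed until the tip met a hard stop, twice, with a 16 N threshold. It stopped about 26 to 27 mm past the wall; fully pressed is about 25 mm. The button itself can't be seen, so this rests on force and position only.
- **Rod back in the rest:** In the last wrist picture the handle is within 1 mm of where it started, level, and within 0.5° of its first direction. The gripper was open and about 10 cm above it.
- **Disagreement:** The wall readings crept by about 2 mm over the pecks, which looked like the rod slipping in the grip. The later wrist view showed under 1 mm of slip, so I can't explain the creep. It doesn't change the press result.
- **Other things:** I noticed no contact with the jug, jar, mug or tin. I didn't measure their positions again at the end.

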